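# Stage two orders on the packing board

### The arm

A 6-joint arm with a two-finger parallel gripper is mounted at the origin on a cart in front of the work surface, level with it; the furniture and walls round the work are solid. World frame = base frame: x ahead of the robot, y to its left, z up, the work surface at z = 0. Lengths are in m, angles in rad, forces in N, time in s.
With the tool pointing down it reaches from about 0.325 to 0.75 m from the base axis. Payload 7.6 kg.
Tool frame: the origin (TCP) lies at the very end of the fingers, on their centre line; the grasp point (between the pads) lies 19 mm behind it; z points along the fingers, y is the line along which they close (so a half turn about z gives the same grasp; the last joint's range is limited). The gripper opens to 85 mm and grips with 20 to 120 N. Pads are 22 mm wide; open, the fingers measure 114 mm over their backs; the gripper's body (76 mm by 85 mm) begins 54 mm behind the grasp point. The pads swing forward as they close: fully open they stand 13 mm farther back than shut.
Start: joints at [1.194, 0.052, 1.401, -0, 1.689, -0.07], TCP at [0.159, 0.501, 0.231] pointing down, gripper open.
Joint ranges: [-2.9, 2.9], [-0.91, 2.17], [0.12, 2.37], [-1.06, 4.2], [0.26, 2.73], [-2.93, 2.93]. Speed limits (rad/s): [2.57, 2.57, 3.01, 3.14, 3.14, 3.14].

### API

Orientations are given as a unit quaternion [w, x, y, z].
In Python, from rig import * gives the robot as it stands.
- The arm moves only by the shell command python3 -m inch 'ROWS' [FORCE]. ROWS is JSON, one flat list of numbers, 5 for each row, row after row: the opening, from 0 (shut) to 1 (fully open), then the shift along the tool's x, y, z in cm, then the turn about the tool's z in degrees. In form: [gripper, dx, dy, dz, yaw, gripper, dx, dy, dz, yaw, ...]. A call has 1 to 5 rows; each row is the pose to reach, as a shift and turn from the pose commanded when the call began, along the tool's axes at that moment; what a row does not reach only later rows make up. A row lasts 1/10 s, in which the tool goes at most 50 mm and 8.59 degrees, less where a joint would pass 70% of its speed; a pose out of reach is approached as far as the arm can. A call with a gripper value outside its range is refused whole. The fingers move at their own pace and stop on an object; FORCE is the grip in N (left out, the last holds). Time passes only in rows, so rows that repeat a pose let the fingers close. It gives the time, the measured TCP pose, the force, the opening and the grip force at its end, in the units of the state.
- observe(): the state, without advancing time (a new reading comes with each control period).
- grab_frame(name): name is "scene" or "top" or "wrist"; returns a dict with "image" (400x640x3 uint8, red, green, blue), "intrinsics" (3x3 intrinsics, pixels), "cam_to_world" (4x4, takes a point from camera to world coordinates). Camera axes: x right, y down, z forward; pixel columns grow to the right and rows downward; lengths in m; the calibration is good to about 2 mm. A picture is of the moment at which its call begins. There is no depth.
- job_done(): hands the job in; it is judged then, once.
Trained networks look in a picture, given as the dict that the camera call returned (one of the last four; its "shot" number tells which), for a name from the list of things; names that differ only in an ending like _2 or _b are one class to them, and where a whole thing is asked for, a point or a joint stands for the part that bears it (a point fixed in the world has none). Each returns a list of dicts, best first, with "confidence" (0 to 1); they miss things now and then, are a little off and sometimes report something else, mostly with a low value. They report only what shows in the picture. A call takes as long as a camera call. They do not tell look-alikes from the thing itself.
- boxes_of(picture, target): "at" ([x, y, z] in m, in world coordinates, good to about 4 mm: the middle of the surface that is visible of it).
- masks_of(picture, target): "mask" (400x640 bool, what is visible of it).
- spot_point(picture, target): "at" ([x, y, z] in m, in world coordinates, good to about 4 mm: a listed point, or the origin of a listed thing).
The state is a dict: "t": time; "q": joint angles; "joint_vel": joint speeds; "joint_torque": joint torques, N m; "tcp_pos": TCP position; "eef_rot": TCP orientation; "ft_force": force on the tool from outside, world axes, zero at the start; "torque": the same for the moment, N m; "grip_width": finger opening in m; "finger_force": force on a finger pad.
Only numpy, scipy, OpenCV 4.12 (cv2) and the standard library are available. Lean on these libraries where they do the work, as an engineer would, in place of code of your own. Each camera call takes 0.05 s, during which the arm holds its last target. There are 200 camera calls.

### The job

Stage the two orders on the plywood board for the packer: put the black power adapter on top of the brown kraft box and the thin, small tape ring on top of the adapter, lay the blue box cutter flat on top of the thick green coaster bundle, and set the tall tan tape roll, which both orders need, flat on the board midway between the box and the bundle. Centre each thing on what it lies on. Leave the kraft box, the bundle and the glue stick where they are.

Things in the scene. Friction and masses are not known exactly. Their poses are not given: they have to be found in the camera images.
- staging_board: Flat plywood board, fixed on the table, 120 (x) x 400 (y) x 10 mm high, black edge at both ends; origin at the centre of its underside, z up, y along its length. The kraft box stands 140 mm from its centre to one side along y, the coaster bundle 140 mm to the other (which is where varies), so the midway point is the board's centre.
- kraft_box: Brown closed kraft box, 95 x 100 x 68 mm high, 0.6 kg, loose on the board; origin at the centre of its underside, z up. Its flat top is 68 mm above its origin.
- coaster_bundle: Thick banded bundle of green felt coasters, 97 x 98 mm and 50 mm high (a thin stack of the same coasters, 17 mm high, lies elsewhere), 0.4 kg, loose on the board; origin at the centre of its underside, z up. Its flat top is 50 mm above its origin.
- adapter: Black power adapter brick, 56 (x) x 116 (y) x 34 mm high, about 0.28 kg; origin at the centre of its underside, z up, long way along its y. Flat top 34 mm above its origin. Grasp across its 56 mm.
- thin_ring: Small thin tape ring with a teal outside, lying flat, 60 mm across and 15 mm high, light; origin at the centre of its underside, z up. A ring with an open middle, wall about 7 mm. Grasp across its 60 mm outside diameter, or across the wall at radius 26.5 mm.
- box_cutter: Blue box cutter, lying flat, 22 (x) x 160 (y) x 20 mm high at its slider, the flat body 14 mm high, about 0.06 kg; origin at the centre of its underside, z up, long way along its y. Grasp across its 22 mm at the middle.
- tape_roll: Tall tan tape roll, lying flat, 96 mm outside diameter, 45 mm high (a similar roll near by is only 25 mm high and stays where it is), about 0.18 kg, with an open middle: the ring wall is about 19 mm thick in contact (radius 29 to 48 mm), so grasp it across the wall at radius 38 mm; origin at the centre of its underside, z up (on the roll's axis).
- glue: White glue stick with an orange cap, lying, 25 x 88 x 25 mm; origin under its middle. Bystander: leave alone.
Not all that is in view belongs to the job. What is meant by the thin_ring is not orange, and is the smaller of those in its own colour.

How it is judged:
At the end, for the whole second after the job is handed in: Adapter flat on the kraft box, small ring flat on the adapter, cutter flat on the thick bundle, each centred within 15 mm; tall roll flat on the board within 15 mm, along and across, of midway between box and bundle; all released and at rest (horizontal distance between adapter and kraft_box below 0.015 m and z of adapter in the frame of kraft_box between 0.06 and 0.074 m and angle between each of adapter, thin_ring, tape_roll's own z axis and vertical below 0.1 rad and horizontal distance between thin_ring and adapter below 0.015 m and z of thin_ring in the frame of adapter between 0.028 and 0.04 m and horizontal distance between box_cutter and coaster_bundle below 0.015 m and z of box_cutter in the frame of coaster_bundle between 0.043 and 0.057 m and angle between box_cutter's own z axis and vertical below 0.15 rad and x of tape_roll in the frame of staging_board between -0.015 and 0.015 m and y of tape_roll in the frame of staging_board between -0.015 and 0.015 m and z of tape_roll in the frame of staging_board between 0.004 and 0.016 m and linear speed of each of adapter, thin_ring, box_cutter, tape_roll, kraft_box, coaster_bundle below 0.02 m/s); the robot touches nothing.
It fails at once if the kraft box or the coaster bundle is shifted by more than 20 mm (distance of any of kraft_box, coaster_bundle from where it was at the start of the episode above 0.02 m).
It fails at once if the glue stick is moved by more than 20 mm (distance of glue from where it was at the start of the episode above 0.02 m).
It also fails if it takes over 96 s, if anything falls off the work surface, if the arm or the gripper's body presses on something with over 40 N, if the wrist force passes 120 N, or if a joint passes its speed limit or range.

## Working session

There is one attempt and no reset: what is moved stays moved. The work goes in short steps, Python scripts to look and compute and a shell command to move; the robot and the scene stay as the last step left them, time stands still between calls to the robot, and variables do not carry over. Pictures are saved under pics/ and viewed, at most 17 in all, crops included, and the job is handed in when it is done.

```bash
mkdir -p pics; ls; python3 - <<'E'
from rig import *
import cv2
for n in ("top","scene"):
    f=grab_frame(n); cv2.imwrite(f"pics/{n}0.png",f["image"][:,:,::-1])
    if n=="top":
        for t in ("staging_board","kraft_box","coaster_bundle","adapter","thin_ring","box_cutter","tape_roll","glue"):
            K=f["intrinsics"];import numpy as np;W=np.linalg.inv(f["cam_to_world"])
            for d in spot_point(f,t):
                c=W@np.append(d["at"],1);p=K@c[:3];print(t,np.round(d["at"],3),round(d["confidence"],2),np.round(p[:2]/p[2]))
print(observe())
E
```

```text
pics
kraft_box [0.475 0.329 0.01 ] 0.63 [252. 224.]
coaster_bundle [0.478 0.046 0.008] 0.77 [359. 220.]
adapter [0.647 0.271 0.   ] 0.7 [273. 159.]
thin_ring [ 0.344  0.092 -0.005] 0.82 [343. 272.]
thin_ring [ 0.454 -0.128 -0.002] 0.62 [424. 228.]
box_cutter [0.651 0.095 0.003] 0.66 [339. 156.]
tape_roll [ 0.65  -0.09  -0.002] 0.93 [407. 156.]
glue [ 0.499  0.468 -0.   ] 0.63 [199. 216.]
{'t': 0.5, 'q': array([ 1.19370873e+00,  5.21985071e-02,  1.40074152e+00,  5.57354518e-07,
        1.68858848e+00, -7.02884082e-02]), 'joint_vel': array([ 0.00082059,  0.00140268, -0.00224655,  0.00210637, -0.00095751,
       -0.00075838]), 'joint_torque': array([-8.95940934e-05, -3.81214392e+01, -3.60047114e+01,  9.72023486e-06,
        4.38252146e-04, -2.64727282e-05]), 'tcp_pos': array([0.15853026, 0.50050272, 0.23130314]), 'eef_rot': array([6.84470372e-06, 1.52798648e-01, 9.88257341e-01, 3.13348341e-05]), 'ft_force': array([-0.34290086, -0.62255951, -0.12850471]), 'torque': array([-0.01412278,  0.04352945,  0.06157869]), 'finger_force': 0.0, 'grip_width': 0.08557098324159633}
```

View pics/top0.png

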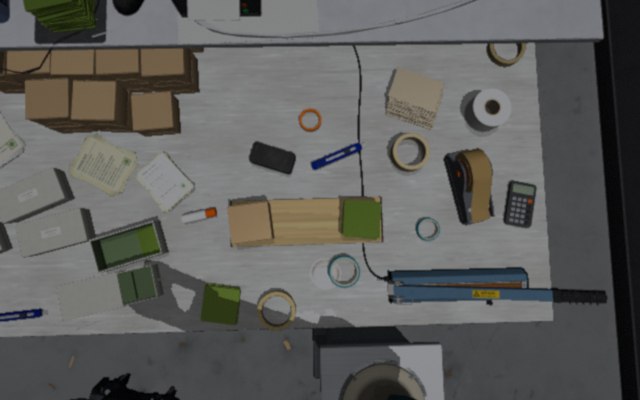

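View pics/scene0.png

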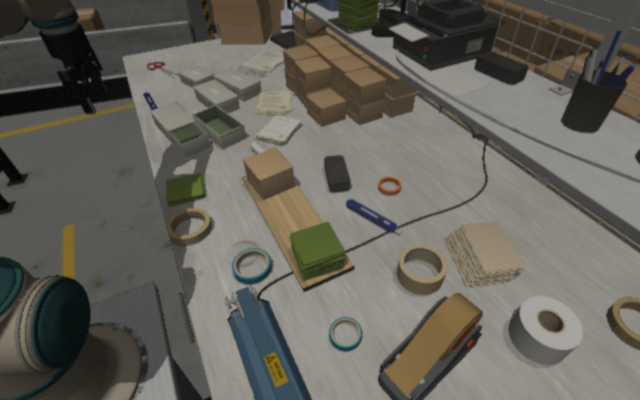

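Candidates in the top view:
- **Rings:** small teal (428,228), larger teal (343,270) and orange (310,119). I choose (428,228).
- **Rolls:** (409,152) looks tall, while (277,309) and (507,50) look lower, and the one at (491,108) is white. I choose (409,152).
- **Cutters:** (336,157), with another at (20,315). I choose (336,157).
- **Green things:** bundle on the board at (362,218), with a thin stack at (221,303).
- **Adapter:** (272,158).
- **Glue:** (199,215).

Next I measure by mask and check the choices in a crop.

```bash
cat > h.py <<'E'
from rig import *
import cv2, numpy as np
def topix(f,p):
    c=np.linalg.inv(f["cam_to_world"])@np.append(p,1); q=f["intrinsics"]@c[:3]; return q[:2]/q[2]
def plane(f,uv,z):
    uv=np.atleast_2d(uv).astype(float); T=f["cam_to_world"]
    r=(T[:3,:3]@np.linalg.inv(f["intrinsics"])@np.c_[uv,np.ones(len(uv))].T).T
    o=T[:3,3]; return (o+r*((z-o[2])/r[:,2])[:,None])[:,:2]
def rect(f,mask,z):
    m=mask.astype(np.uint8); c=max(cv2.findContours(m,cv2.RETR_EXTERNAL,cv2.CHAIN_APPROX_NONE)[0],key=cv2.contourArea)
    p=plane(f,c[:,0,:],z); (x,y),(w,h),a=cv2.minAreaRect((p*1000).astype(np.float32))
    if w>h: w,h,a=h,w,a+90
    # long-axis direction: angle a is of the w side
    return np.round([x/1000,y/1000],4),np.round([w,h]),round((a+90)%180,1)
def save(f,n,crop=None,s=1):
    im=f["image"][:,:,::-1]
    if crop: r0,r1,c0,c1=crop; im=im[r0:r1,c0:c1]
    cv2.imwrite("pics/"+n+".png",cv2.resize(im,None,fx=s,fy=s,interpolation=cv2.INTER_CUBIC))
def look(f,name,z,near=None):
    for d in masks_of(f,name):
        try:
            R=rect(f,d["mask"],z); print(name,round(d["confidence"],2),*R)
        except Exception as e: print(name,e)
E
python3 - <<'E'
from h import *
f=grab_frame("top"); save(f,"crop1",(90,290,220,450),3.2)
for n,z in (("kraft_box",.078),("coaster_bundle",.06),("adapter",.034),("thin_ring",.015),("box_cutter",.014),("tape_roll",.045),("staging_board",.01),("glue",.012)): look(f,n,z)
print(f["cam_to_world"][:3,3])
w=grab_frame("wrist"); T=w["cam_to_world"]; s=observe(); print(np.round(T,3))
E
```

```text
kraft_box 0.87 [0.4783 0.3225] [ 97. 108.] 95.8
coaster_bundle 0.58 [0.4791 0.0495] [ 99. 104.] 84.6
adapter 0.69 [0.645  0.2705] [ 61. 118.] 70.1
thin_ring 0.89 [0.3468 0.0928] [81. 82.] 43.2
thin_ring 0.47 [0.7707 0.1588] [17. 42.] 60.1
thin_ring 0.45 [ 0.4522 -0.1473] [33. 55.] 8.8
box_cutter 0.7 [0.6524 0.0973] [ 28. 156.] 111.4
tape_roll 0.96 [ 0.6503 -0.085 ] [ 92. 100.] 144.6
staging_board 0.92 [0.4778 0.1864] [122. 400.] 90.1
glue 0.91 [0.4999 0.468 ] [24. 91.] 99.2
[0.45514635 0.17549967 1.0809887 ]
[[ 0.302  0.908  0.289  0.086]
 [ 0.953 -0.288 -0.093  0.524]
 [-0.001  0.304 -0.953  0.374]
 [ 0.     0.     0.     1.   ]]
```

View pics/crop1.png

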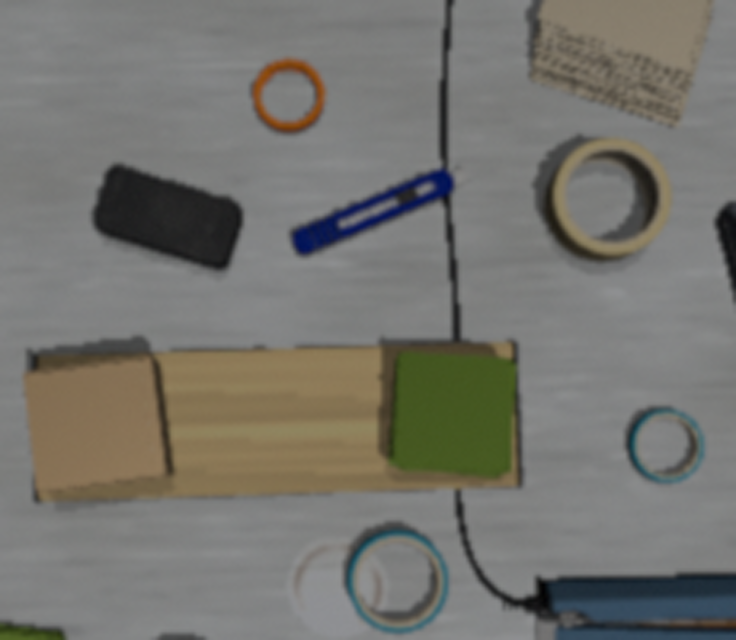

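```bash
cat >> h.py <<'E'
def pose(s=None):
    s=s or observe(); w,x,y,z=s["eef_rot"]
    ty=np.array([2*(x*y-w*z),1-2*(x*x+z*z)]); return np.array(s["tcp_pos"]),np.degrees(np.arctan2(ty[1],ty[0]))
def plan(*wps):
    """wps: (x,y,z,phi) ; phi = world angle of closing axis (deg). Prints one inch shift per call, for chained calls."""
    p,a=pose(); print("now",np.round(p,4),round(a,1))
    for w in wps:
        t=np.array(w[:3]); da=(w[3]-a+180)%360-180
        n=max(1,int(np.ceil(max(np.linalg.norm(t-p)/.245,abs(da)/42))))
        d=(t-p)/n
        for i in range(n):
            r=np.radians(a); v=np.array([-np.sin(r)*d[0]+np.cos(r)*d[1],np.cos(r)*d[0]+np.sin(r)*d[1],-d[2]])*100
            v=np.round(v,1); y=round(-da/n,0); rows=int(np.ceil(max(np.linalg.norm(v)/5,abs(y)/8.59)))
            print("  ",*v,y,"rows>=",rows)
            p=p+np.array([-np.sin(r)*v[0]+np.cos(r)*v[1],np.cos(r)*v[0]+np.sin(r)*v[1],-v[2]])/100; a-=y
E
python3 -c "
from h import *
plan((.645,.2705,.16,-20))"
```

```text
now [0.1585 0.5005 0.2313] 72.4
   -17.8 -2.4 2.4 31.0 rows>= 4
   -16.5 7.1 2.4 31.0 rows>= 4
   -10.5 14.6 2.4 31.0 rows>= 4
```

```bash

python3 -m inch '[1,-17.8,-2.4,2.4,31,1,-17.8,-2.4,2.4,31,1,-17.8,-2.4,2.4,31,1,-17.8,-2.4,2.4,31,1,-17.8,-2.4,2.4,31]'
python3 -m inch '[1,-16.5,7.1,2.4,31,1,-16.5,7.1,2.4,31,1,-16.5,7.1,2.4,31,1,-16.5,7.1,2.4,31,1,-16.5,7.1,2.4,31]'
python3 -m inch '[1,-10.5,14.6,2.4,31,1,-10.5,14.6,2.4,31,1,-10.5,14.6,2.4,31,1,-10.5,14.6,2.4,31,1,-10.5,14.6,2.4,31]'
python3 - <<'E'
from h import *
f=grab_frame("wrist"); save(f,"w1")
look(f,"adapter",.034); print([np.round(d["at"],3) for d in spot_point(f,"adapter")])
plan((.645,.2705,.16,-20))
E
```

```text
t: 1.5
tcp_pos: [0.3238, 0.4218, 0.2064]
eef_rot: [0.0, 0.414, 0.91, -0.001]
ft_force: [-1.1, 0.1, -0.3]
grip_width: 0.0856
finger_force: 0.0
t: 2.0
tcp_pos: [0.4854, 0.3454, 0.182]
eef_rot: [-0.0, 0.642, 0.767, -0.001]
ft_force: [0.3, 0.9, -0.3]
grip_width: 0.0851
finger_force: 0.0
t: 2.5
tcp_pos: [0.6475, 0.2687, 0.157]
eef_rot: [-0.0, 0.823, 0.568, -0.001]
ft_force: [-0.3, 0.7, -0.7]
grip_width: 0.0853
finger_force: 0.0
adapter 0.77 [0.648  0.2733] [ 55. 118.] 70.8
adapter 0.49 [0.5179 0.4422] [27. 60.] 101.0
[array([ 0.644,  0.269, -0.005])]
now [0.6451 0.2718 0.1596] -20.4
   -0.1 0.0 -0.0 -0.0 rows>= 1
```

View pics/w1.png

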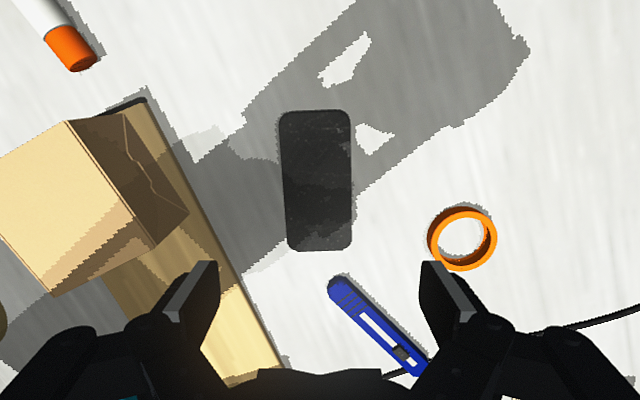

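The wrist view shows the adapter squarely between the fingers at (316,180). The cutter at (375,320) and orange ring at (462,238) are clear of the finger paths, so I go down and grasp.

```bash

python3 -m inch '[1,0,0.1,5,0,1,0,0.1,10,0,1,0,0.1,14,0,1,0,0.1,15.1,0,1,0,0.1,15.1,0]' 50
python3 -m inch '[0,0,0,0,0,0,0,0,0,0,0,0,0,0,0,0,0,0,0,0,0,0,0,0,0]' 50
python3 -m inch '[0,0,0,0,0,0,0,0,0,0,0,0,0,-5,0,0,0,0,-10,0,0,0,0,-14,0]' 50
python3 -c "
from h import *
plan((.477,.326,.16,-20),(.477,.326,.088,-20))"
```

```text
t: 3.15
tcp_pos: [0.6454, 0.2709, 0.0076]
eef_rot: [-0.0, 0.821, 0.57, -0.001]
ft_force: [-0.4, 0.8, 0.2]
grip_width: 0.0857
finger_force: 0.0
t: 3.65
tcp_pos: [0.6486, 0.2709, 0.0125]
eef_rot: [0.0, 0.822, 0.57, 0.003]
ft_force: [-1.9, 1.9, 7.3]
grip_width: 0.054
finger_force: 54.8
t: 4.15
tcp_pos: [0.6474, 0.2701, 0.153]
eef_rot: [0.001, 0.822, 0.569, 0.002]
ft_force: [0.8, -0.4, -3.0]
grip_width: 0.0536
finger_force: 54.9
now [0.6474 0.2701 0.153 ] -20.6
   -0.8 -17.9 -0.7 -1.0 rows>= 4
   0.0 -0.0 7.2 0.0 rows>= 2
```

```bash

python3 -m inch '[0,-0.8,-5,-0.7,0,0,-0.8,-10,-0.7,0,0,-0.8,-15,-0.7,0,0,-0.8,-17.9,-0.7,0,0,-0.8,-17.9,-0.7,0]'
python3 - <<'E'
from h import *
f=grab_frame("wrist"); save(f,"w2")
T=grab_frame("top")
look(T,"adapter",.185);look(T,"kraft_box",.078);look(f,"adapter",.185)
plan((.477,.327,.0925,-20))
E
```

```text
t: 4.65
tcp_pos: [0.4735, 0.3271, 0.1569]
eef_rot: [-0.0, 0.821, 0.571, 0.001]
ft_force: [0.7, -0.2, -2.8]
grip_width: 0.054
finger_force: 54.9
adapter 0.57 [0.4782 0.2709] [13. 26.] 32.6
kraft_box 0.61 [0.5077 0.2871] [27. 44.] 10.3
adapter 0.75 [0.4792 0.3399] [52. 99.] 70.9
now [0.4775 0.3249 0.1557] -20.6
   0.2 -0.1 6.3 -1.0 rows>= 2
```

View pics/w2.png

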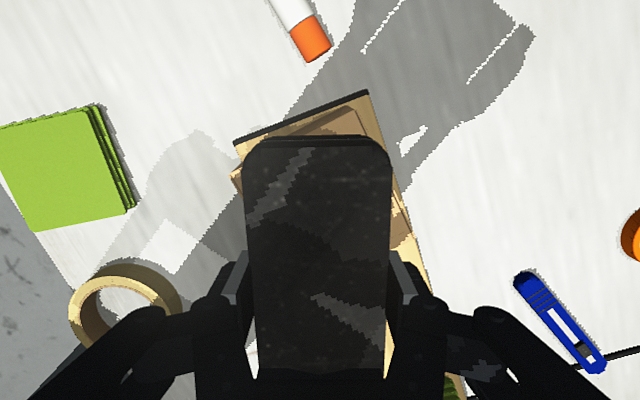

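The adapter is held level, with its far top edge near (317,137). The glue at (305,30) is well clear. I'll use that edge to get the adapter's offset along the tool.

```bash
python3 - <<'E'
from h import *
f=grab_frame("wrist")
p,a=pose(); r=np.radians(a); tx=np.array([-np.sin(r),np.cos(r)]);ty=np.array([np.cos(r),np.sin(r)])
for uv,z in (((317,137),.177),((317,149),.177)):
    e=plane(f,uv,z)[0]-p[:2]; print(e@tx,e@ty)
for d in spot_point(f,"adapter"): print(np.round(d["at"],4),d["confidence"])
plan((.477,.327,.0925,-20))
E
```

```text
0.06175473107003007 0.00026053184949652146
0.05754396804307359 0.00025278680432764617
[0.4767 0.3218 0.1391] 0.7
now [0.4773 0.3248 0.1552] -20.7
   0.2 -0.1 6.3 -1.0 rows>= 2
```

```bash

python3 -m inch '[0,0.1,0,3,0,0,0.1,0,5,0,0,0.1,0,6,0,0,0.1,0,6.3,0,0,0.1,0,6.3,0]'
python3 -m inch '[0,0,0,0.1,0,0,0,0,0.2,0,0,0,0,0.2,0]'
```

```text
t: 5.5
tcp_pos: [0.4773, 0.3263, 0.0927]
eef_rot: [-0.0, 0.822, 0.569, 0.0]
ft_force: [-0.6, 0.8, -2.7]
grip_width: 0.0537
finger_force: 54.9
t: 5.8
tcp_pos: [0.4771, 0.3265, 0.0909]
eef_rot: [0.0, 0.822, 0.569, 0.001]
ft_force: [0.8, -0.0, -3.6]
grip_width: 0.0543
finger_force: 54.9
```

```bash

python3 -m inch '[0,0,0,0.1,0,0,0,0,0.2,0,0,0,0,0.3,0,0,0,0,0.3,0]'
python3 -m inch '[1,0,0,0,0,1,0,0,0,0,1,0,0,0,0,1,0,0,-3,0,1,0,0,-7,0]'
python3 -c "
from h import *
plan((.612,-.085,.16,0))"
```

```text
t: 6.2
tcp_pos: [0.4772, 0.3265, 0.0905]
eef_rot: [0.0, 0.822, 0.569, 0.001]
ft_force: [-8.2, -4.4, 14.3]
grip_width: 0.054
finger_force: 56.6
t: 6.7
tcp_pos: [0.4757, 0.3256, 0.1554]
eef_rot: [-0.0, 0.822, 0.569, -0.003]
ft_force: [0.9, 0.7, 0.5]
grip_width: 0.0852
finger_force: 0.0
now [0.4757 0.3256 0.1554] -20.6
   -16.8 13.6 -0.2 -10.0 rows>= 5
   -18.9 10.5 -0.2 -10.0 rows>= 5
```

```bash

python3 -m inch '[1,-16.8,13.6,-0.2,-10,1,-16.8,13.6,-0.2,-10,0.47,-16.8,13.6,-0.2,-10,0.47,-16.8,13.6,-0.2,-10,0.47,-16.8,13.6,-0.2,-10]'
python3 -m inch '[0.47,-18.9,10.5,-0.2,-10,0.47,-18.9,10.5,-0.2,-10,0.47,-18.9,10.5,-0.2,-10,0.47,-18.9,10.5,-0.2,-10,0.47,-18.9,10.5,-0.2,-10]'
python3 - <<'E'
from h import *
f=grab_frame("wrist"); save(f,"w3"); T=grab_frame("top"); save(T,"top3",(90,290,220,450),3.2)
look(f,"tape_roll",.045); print([np.round(d["at"],3) for d in spot_point(f,"tape_roll")])
look(T,"adapter",.112); look(T,"kraft_box",.078);look(T,"staging_board",.01)
plan((.612,-.09,.15,0))
E
```

```text
t: 7.2
tcp_pos: [0.5461, 0.1173, 0.1593]
eef_rot: [0.0, 0.77, 0.638, -0.0]
ft_force: [0.3, 0.2, 0.1]
grip_width: 0.044
finger_force: 0.0
t: 7.7
tcp_pos: [0.6141, -0.0881, 0.1608]
eef_rot: [0.0, 0.712, 0.702, -0.0]
ft_force: [0.6, 0.5, 0.2]
grip_width: 0.0401
finger_force: 0.0
tape_roll 0.66 [ 0.6524 -0.0883] [95. 99.] 146.9
[]
adapter 0.88 [0.4778 0.3251] [ 55. 117.] 70.8
kraft_box 0.82 [0.5187 0.3084] [31. 80.] 72.2
staging_board 0.74 [0.4781 0.1865] [123. 400.] 90.2
now [ 0.6135 -0.0822  0.1614] -0.5
   -0.8 -0.1 1.1 -0.0 rows>= 1
```

View pics/w3.png

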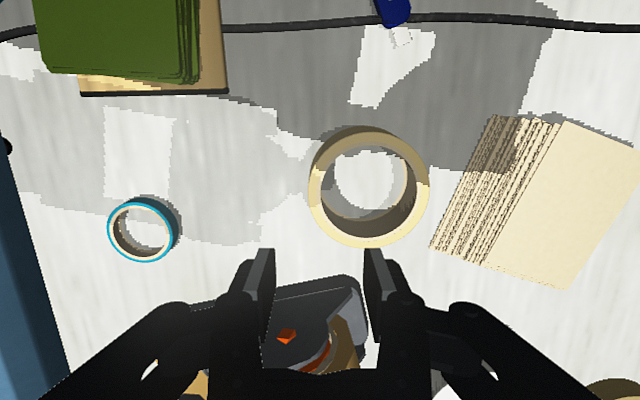

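View pics/top3.png

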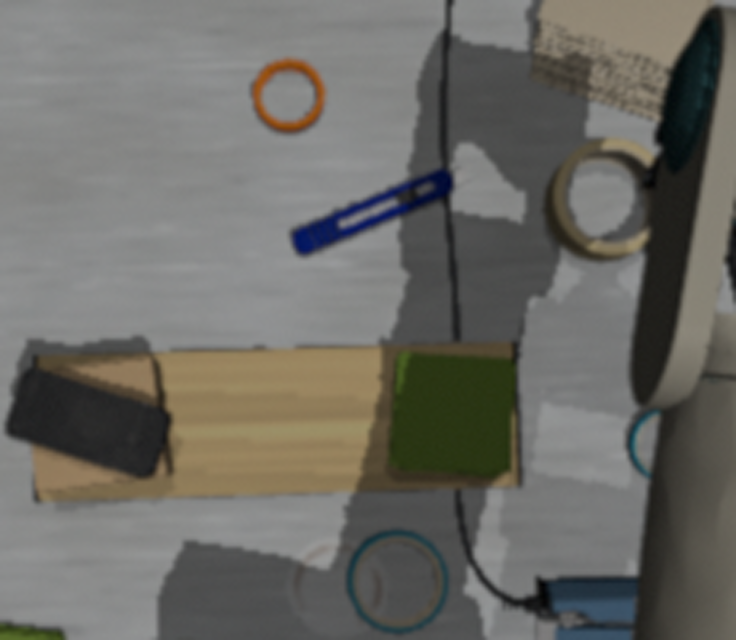

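The wrist view shows the tall roll at (369,187), and its near wall will lie between the fingers. The small teal ring is at (143,230) and the paper stack at (540,200) is clear. The top view shows the adapter on the box, centred within about 2 mm.

```bash

python3 -m inch '[0.47,-0.6,0,5,0,0.47,-0.6,0,10,0,0.47,-0.6,0,13.5,0,0.47,-0.6,0,14.7,0,0.47,-0.6,0,14.7,0]' 50
python3 -m inch '[0,0,0,0,0,0,0,0,0,0,0,0,0,0,0,0,0,0,0,0]' 50
python3 -m inch '[0,0,0,0,0,0,0,0,-5,0,0,0,0,-10,0,0,0,0,-13,0,0,0,0,-13,0]' 50
python3 - <<'E'
from h import *
f=grab_frame("wrist"); save(f,"w4")
look(f,"tape_roll",.175); p,a=pose();print(p)
plan((.44,.1865,.16,0))
E
```

```text
t: 8.55
tcp_pos: [0.6127, -0.0888, 0.013]
eef_rot: [-0.001, 0.71, 0.704, -0.001]
ft_force: [0.4, -0.6, 0.5]
grip_width: 0.04
finger_force: 0.0
t: 8.95
tcp_pos: [0.6153, -0.09, 0.0175]
eef_rot: [0.002, 0.711, 0.704, 0.002]
ft_force: [-1.4, 0.9, 6.4]
grip_width: 0.0097
finger_force: 49.7
t: 9.45
tcp_pos: [0.6164, -0.0904, 0.1522]
eef_rot: [0.005, 0.711, 0.704, 0.004]
ft_force: [0.1, -0.7, -1.1]
grip_width: 0.0099
finger_force: 49.1
tape_roll 0.96 [ 0.6609 -0.0789] [89. 99.] 2.7
[ 0.61377851 -0.08989081  0.14505982]
now [ 0.6138 -0.0899  0.1451] -0.6
   13.7 -8.8 -0.7 -0.0 rows>= 4
   13.7 -8.8 -0.7 -0.0 rows>= 4
```

View pics/w4.png

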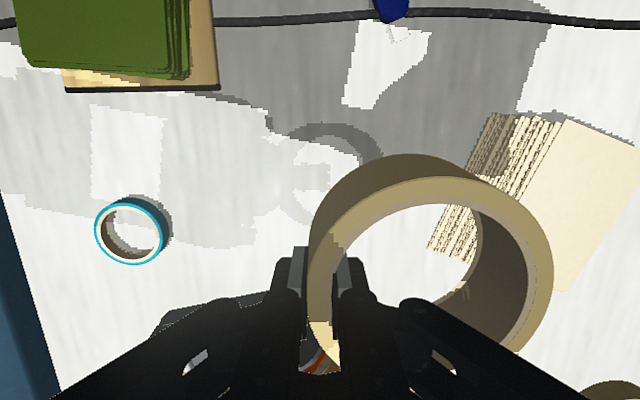

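The roll is held by its near wall. Its top rim spans columns 308 to 553, and the fingers are at about (325,270). I'll work out its centre relative to the tool.

```bash
python3 - <<'E'
from h import *
f=grab_frame("wrist"); p,a=pose(); im=f["image"]
zt=p[2]+.0275
L,R=plane(f,(308,285),zt)[0],plane(f,(553,283),zt)[0]; T=plane(f,(425,177),zt)[0]
print("L",L-p[:2],"R",R-p[:2],"diam",np.linalg.norm(R-L),"T",T-p[:2])
for d in spot_point(f,"tape_roll"): print(np.round(np.array(d["at"])-p,4),d["confidence"])
print(p)
E
```

```text
L [-0.00244961  0.00480248] R [0.0924766 0.0045768] diam 0.09492647958504478 T [0.03931857 0.04745199]
[ 0.61300187 -0.08976475  0.14315985]
```

```bash
python3 -c "
from h import *
plan((.434,.1865,.10,0))"
```

```text
now [ 0.6127 -0.0897  0.1422] -0.6
   13.7 -9.1 2.1 -0.0 rows>= 4
   13.7 -9.1 2.1 -0.0 rows>= 4
```

```bash

python3 -m inch '[0,4,-2.7,0,0,0,8,-5.4,0,0,0,12,-8,0,0,0,13.7,-9.1,0,0,0,13.7,-9.1,0,0]'
python3 -m inch '[0,4,-2.7,0,0,0,8,-5.4,0,0,0,12,-8,2,0,0,13.7,-9.1,4,0,0,13.7,-9.1,4,0]'
python3 - <<'E'
from h import *
f=grab_frame("wrist"); p,a=pose()
look(f,"tape_roll",p[2]+.0275); look(grab_frame("top"),"tape_roll",p[2]+.0275)
plan((.434,.1865,.033,0))
E
```

```text
t: 10.15
tcp_pos: [0.522, 0.0502, 0.1426]
eef_rot: [-0.001, 0.709, 0.705, -0.001]
ft_force: [0.5, -0.2, -2.6]
grip_width: 0.0098
finger_force: 49.5
t: 10.65
tcp_pos: [0.4314, 0.1866, 0.1002]
eef_rot: [-0.002, 0.71, 0.705, -0.003]
ft_force: [-0.4, 0.6, -2.5]
grip_width: 0.0092
finger_force: 49.6
tape_roll 0.87 [0.4731 0.2021] [85. 93.] 4.4
tape_roll 0.79 [0.5062 0.1958] [34. 85.] 108.2
now [0.4355 0.185  0.1048] -0.7
   0.1 -0.2 7.2 -1.0 rows>= 2
```

```bash

python3 -m inch '[0,0.1,-0.1,3,0,0,0.1,-0.1,5.5,0,0,0.1,-0.1,6.9,0,0,0.1,-0.1,6.9,0,0,0.1,-0.1,6.9,0]'
python3 -m inch '[0,0,0,0.2,0,0,0,0,0.4,0,0,0,0,0.4,0]'
python3 - <<'E'
from h import *
s=observe(); print(pose(s),s["ft_force"])
E
```

```text
t: 11.35
tcp_pos: [0.4345, 0.1865, 0.0363]
eef_rot: [0.0, 0.711, 0.703, 0.001]
ft_force: [-0.3, -0.6, -1.7]
grip_width: 0.01
finger_force: 49.6
t: 11.65
tcp_pos: [0.4336, 0.187, 0.0317]
eef_rot: [0.0, 0.711, 0.704, 0.0]
ft_force: [0.4, -0.5, -2.4]
grip_width: 0.0097
finger_force: 49.7
(array([0.43363352, 0.18697684, 0.03165033]), np.float64(-0.5828749525962151)) [ 0.43871383 -0.52916246 -2.36113133]
```

```bash

python3 -m inch '[0,0,0,0.2,0,0,0,0,0.4,0,0,0,0,0.4,0]'
python3 -m inch '[0,0,0,0.2,0,0,0,0,0.2,0]'
```

```text
t: 11.95
tcp_pos: [0.4336, 0.1871, 0.0277]
eef_rot: [0.0, 0.711, 0.704, 0.0]
ft_force: [-1.5, -0.6, 1.9]
grip_width: 0.0098
finger_force: 49.5
t: 12.15
tcp_pos: [0.4338, 0.1872, 0.0274]
eef_rot: [0.0, 0.711, 0.704, 0.0]
ft_force: [-9.9, -3.5, 17.6]
grip_width: 0.0098
finger_force: 51.1
```

```bash

python3 -m inch '[0.45,0,0,-0.3,0,0.45,0,0,-0.3,0,0.45,0,0,-0.3,0,0.45,0,0,-4,0,0.45,0,0,-9,0]'
python3 - <<'E'
from h import *
f=grab_frame("wrist");look(f,"tape_roll",.055)
plan((.4338,.1872,.15,-.6),(.454,-.1015,.14,-90))
E
```

```text
t: 12.65
tcp_pos: [0.4315, 0.1863, 0.1133]
eef_rot: [-0.002, 0.711, 0.704, -0.003]
ft_force: [1.4, 0.3, 0.2]
grip_width: 0.0383
finger_force: 0.0
tape_roll 0.8 [0.4776 0.1915] [96. 97.] 85.6
now [0.4367 0.1881 0.122 ] -0.6
   -0.1 -0.3 -2.8 0.0 rows>= 1
   -9.6 0.8 0.3 30.0 rows>= 4
   -7.9 5.5 0.3 30.0 rows>= 4
   -4.1 8.7 0.3 30.0 rows>= 4
```

```bash

python3 -m inch '[0.45,0,0,-2.5,0,0.45,-5,0.4,-2.5,9,0.3,-9.6,0.6,-2.5,18,0.3,-9.6,0.6,-2.5,30,0.3,-9.6,0.6,-2.5,30]'
python3 -m inch '[0.3,-7.9,5.5,0.3,30,0.3,-7.9,5.5,0.3,30,0.3,-7.9,5.5,0.3,30,0.3,-7.9,5.5,0.3,30,0.3,-7.9,5.5,0.3,30]'
python3 -m inch '[0.3,-4.1,8.7,0.3,30,0.3,-4.1,8.7,0.3,30,0.3,-4.1,8.7,0.3,30,0.3,-4.1,8.7,0.3,30,0.3,-4.1,8.7,0.3,30]'
python3 - <<'E'
from h import *
f=grab_frame("wrist"); save(f,"w5")
look(f,"thin_ring",.015); T=grab_frame("top"); look(T,"tape_roll",.055); look(T,"thin_ring",.015); save(T,"top5",(90,290,220,450),3.2)
plan((.454,-.1015,.14,-90))
E
```

```text
t: 13.25
tcp_pos: [0.4385, 0.0896, 0.1398]
eef_rot: [-0.0, 0.871, 0.492, -0.0]
ft_force: [0.2, 0.0, 0.4]
grip_width: 0.0253
finger_force: 0.0
t: 13.75
tcp_pos: [0.4455, -0.0055, 0.1367]
eef_rot: [-0.0, 0.967, 0.253, -0.0]
ft_force: [0.5, 0.5, 0.2]
grip_width: 0.0256
finger_force: 0.0
t: 14.25
tcp_pos: [0.4526, -0.1011, 0.1338]
eef_rot: [-0.0, 1.0, -0.004, -0.0]
ft_force: [0.5, -0.4, -0.8]
grip_width: 0.0255
finger_force: 0.0
thin_ring 0.68 [0.3504 0.0891] [79. 99.] 125.9
thin_ring 0.65 [ 0.4525 -0.1341] [60. 61.] 179.5
tape_roll 0.72 [0.4787 0.1875] [93. 96.] 178.5
thin_ring 0.58 [0.3461 0.0922] [80. 81.] 88.4
thin_ring 0.48 [0.7487 0.1725] [53. 60.] 178.8
thin_ring 0.42 [ 0.4272 -0.1207] [11. 28.] 62.0
now [ 0.4527 -0.1006  0.1342] -90.4
   0.1 0.1 -0.6 -0.0 rows>= 1
```

View pics/w5.png

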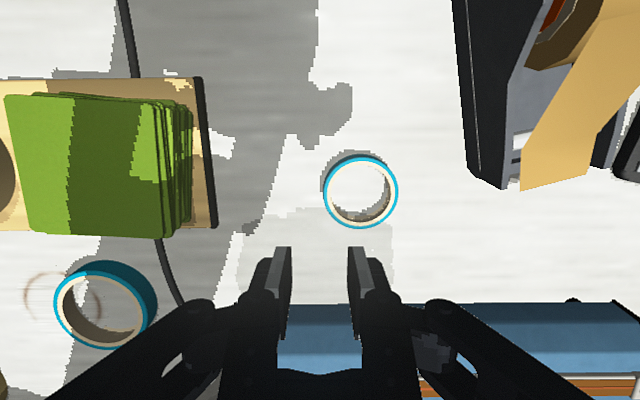

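View pics/top5.png

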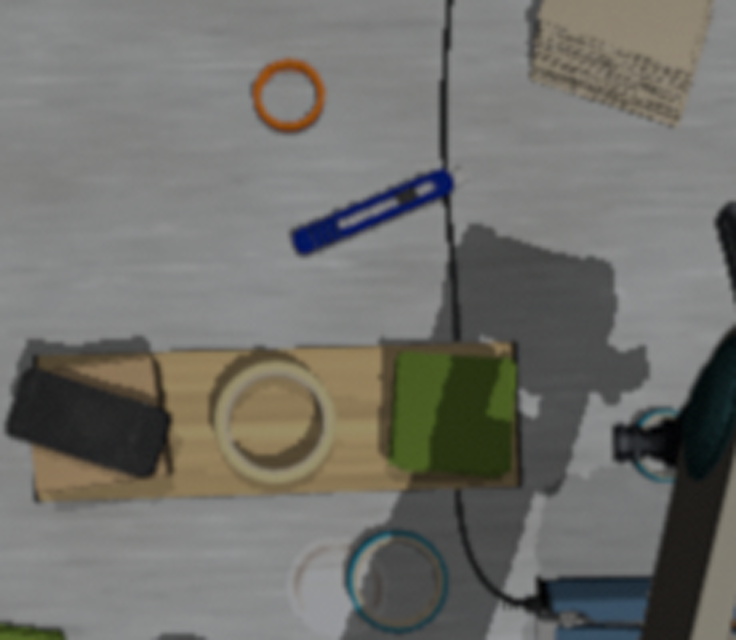

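The wrist view shows the small teal ring at (361,191). The larger teal ring is at (105,305) and stays put, and the dispenser at (560,100) is clear. The top view shows the roll midway on the board at crop (275,422).

```bash

python3 -m inch '[0.3,0,0.7,5,0,0.3,0,0.7,9,0,0.3,0,0.7,12,0,0.3,0,0.7,12.7,0,0.3,0,0.7,12.7,0]' 25
python3 -m inch '[0,0,0,0,0,0,0,0,0,0,0,0,0,0,0,0,0,0,0,0]' 25
python3 -m inch '[0,0,0,0,0,0,0,0,-4,0,0,0,0,-9,0,0,0,0,-14,0,0,0,0,-14,0]' 25
python3 - <<'E'
from h import *
f=grab_frame("wrist"); save(f,"w6"); p,a=pose()
look(f,"thin_ring",p[2]+.005); plan((.477,.35,.2,-90))
E
```

```text
t: 15.0
tcp_pos: [0.4522, -0.1077, 0.0069]
eef_rot: [-0.0, 1.0, -0.005, -0.001]
ft_force: [-0.2, -0.3, 0.6]
grip_width: 0.0255
finger_force: 0.0
t: 15.4
tcp_pos: [0.454, -0.1084, 0.0091]
eef_rot: [0.0, 1.0, -0.005, 0.002]
ft_force: [-0.4, 0.2, 7.6]
grip_width: 0.0048
finger_force: 24.4
t: 15.9
tcp_pos: [0.4559, -0.1091, 0.1555]
eef_rot: [0.002, 1.0, -0.005, 0.007]
ft_force: [-0.4, 0.2, -0.1]
grip_width: 0.0043
finger_force: 23.9
thin_ring 0.87 [ 0.4625 -0.1377] [55. 61.] 89.2
now [ 0.4531 -0.1082  0.1487] -90.6
   1.0 -22.9 -2.6 -0.0 rows>= 5
   1.0 -22.9 -2.6 -0.0 rows>= 5
```

View pics/w6.png

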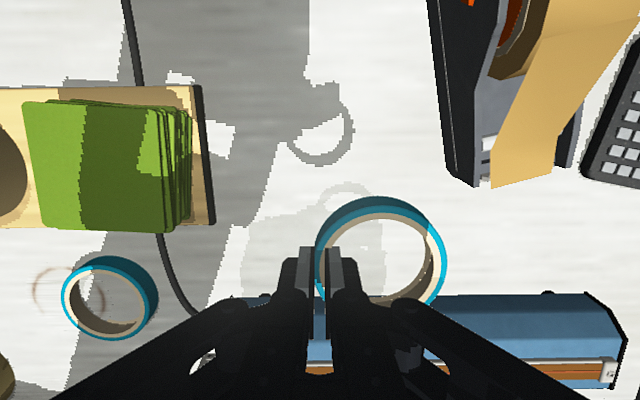

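The ring is in the grip. Its rim spans columns 318 to 447, with the upper rim's outer edge at about row 207. Next I compute its centre offset and the adapter's position.

```bash
python3 - <<'E'
from h import *
f=grab_frame("wrist"); p,a=pose(); zt=p[2]+.006
d=[x for x in masks_of(f,"thin_ring")][0]["mask"]; v,u=np.nonzero(d); print(u.min(),u.max(),v.min(),v.max())
for uv in ((u.min(),262),(u.max(),262),(382,207),(382,197)): print(uv,np.round(plane(f,uv,zt)[0]-p[:2],4))
T=grab_frame("top"); look(T,"adapter",.112); print([np.round(x["at"],4) for x in spot_point(T,"adapter")])
m=[x for x in masks_of(T,"adapter")][0]["mask"]; v,u=np.nonzero(m); print(plane(T,(u.mean(),v.mean()),.112))
E
```

```text
314 447 195 305
(np.int64(314), 262) [0.0054 0.002 ]
(np.int64(447), 262) [ 0.0047 -0.0576]
(382, 207) [ 0.0311 -0.0273]
(382, 197) [ 0.0356 -0.0271]
adapter 0.94 [0.4777 0.3251] [ 54. 117.] 71.2
[array([0.4762, 0.1891, 0.0134]), array([0.4763, 0.3294, 0.0778])]
[[0.47763862 0.32542869]]
```

```bash

python3 -m inch '[0,0.2,-5,-1.5,0,0,0.5,-10,-1.5,0,0,0.7,-15,-1.5,0,0,1,-20,-1.5,0,0,1.1,-23,-1.5,0]'
python3 -m inch '[0,0.2,-5,0,0,0,0.5,-10,0,0,0,0.7,-15,0,0,0,1,-20,0,0,0,1.1,-23,0,0]'
python3 - <<'E'
from h import *
f=grab_frame("wrist"); save(f,"w7"); p,a=pose(); look(f,"thin_ring",p[2]+.006); look(f,"adapter",.112)
plan((.476,.354,.125,-90.6))
E
```

```text
t: 16.8
tcp_pos: [0.4653, 0.1247, 0.1616]
eef_rot: [-0.0, 1.0, -0.004, -0.001]
ft_force: [0.1, -0.7, -0.3]
grip_width: 0.0043
finger_force: 23.9
t: 17.3
tcp_pos: [0.4783, 0.3549, 0.161]
eef_rot: [0.0, 1.0, -0.004, -0.001]
ft_force: [0.8, -0.3, 0.8]
grip_width: 0.0047
finger_force: 24.0
thin_ring 0.78 [0.459  0.2306] [40. 48.] 43.4
thin_ring 0.6 [0.4874 0.327 ] [52. 59.] 87.4
adapter 0.9 [0.4817 0.3258] [ 61. 115.] 71.0
now [0.4784 0.353  0.1608] -90.4
   -0.2 -0.1 3.6 0.0 rows>= 1
```

View pics/w7.png

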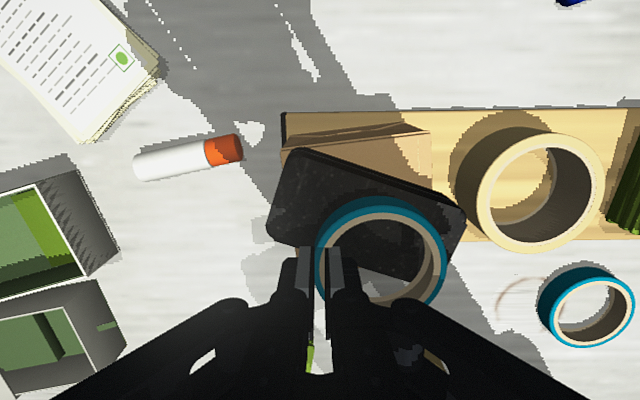

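The ring at (382,255) is over the adapter. The roll at (540,190) and glue at (190,155) are untouched, so I lower it.

```bash

python3 -m inch '[0,-0.2,-0.1,2,0,0,-0.2,-0.1,3.4,0,0,-0.2,-0.1,3.4,0,0,-0.2,-0.1,3.6,0,0,-0.2,-0.1,3.6,0]'
python3 -m inch '[0,0,0,0.2,0,0,0,0,0.3,0,0,0,0,0.3,0]'
python3 -m inch '[0,0,0,0.2,0,0,0,0,0.2,0]'
```

```text
t: 17.95
tcp_pos: [0.4776, 0.3525, 0.1269]
eef_rot: [-0.0, 1.0, -0.005, 0.0]
ft_force: [0.5, -0.1, -0.2]
grip_width: 0.0046
finger_force: 24.0
t: 18.25
tcp_pos: [0.4772, 0.3528, 0.1234]
eef_rot: [-0.0, 1.0, -0.005, 0.0]
ft_force: [-0.0, -1.0, -0.2]
grip_width: 0.0047
finger_force: 24.0
t: 18.45
tcp_pos: [0.4773, 0.3528, 0.1214]
eef_rot: [-0.0, 1.0, -0.005, 0.0]
ft_force: [0.9, -0.3, 0.5]
grip_width: 0.0044
finger_force: 24.0
```

```bash

python3 -m inch '[0,0,0,0.1,0,0,0,0,0.1,0]'
python3 -m inch '[0.28,0,0,-0.1,0,0.28,0,0,-0.1,0,0.28,0,0,-0.1,0,0.28,0,0,-2,0,0.28,0,0,-7,0]'
python3 - <<'E'
from h import *
f=grab_frame("wrist"); save(f,"w8"); look(f,"thin_ring",.127); look(f,"adapter",.112); 
plan((.477,.353,.19,-90.4),(.652,.097,.17,21.5))
E
```

```text
t: 18.65
tcp_pos: [0.4773, 0.353, 0.1212]
eef_rot: [-0.0, 1.0, -0.005, 0.0]
ft_force: [-1.3, -0.8, 4.8]
grip_width: 0.0045
finger_force: 24.4
t: 19.15
tcp_pos: [0.4751, 0.3514, 0.1852]
eef_rot: [0.003, 1.0, -0.005, -0.005]
ft_force: [1.6, 0.3, -0.3]
grip_width: 0.0241
finger_force: 0.0
thin_ring 0.92 [0.4814 0.3256] [59. 60.] 176.3
adapter 0.98 [0.4812 0.3256] [ 60. 115.] 70.8
now [0.4786 0.3537 0.1946] -90.6
   -0.2 0.1 0.5 -0.0 rows>= 1
   5.9 8.5 0.7 -37.0 rows>= 5
   -0.4 10.3 0.7 -37.0 rows>= 5
   -6.5 8.0 0.7 -37.0 rows>= 5
```

View pics/w8.png

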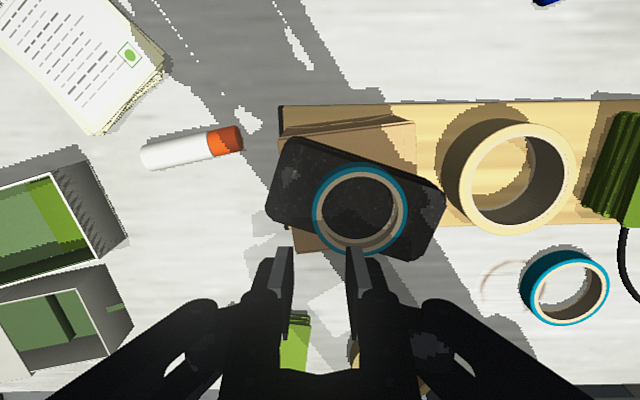

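The ring sits flat on the adapter at (359,209), and both masks put their centres within 1 mm of each other. The cutter is next.

```bash

python3 -m inch '[0.28,3,4,0.7,-8,0.28,5.9,8.5,0.7,-37,0.28,5.9,8.5,0.7,-37,0.28,5.9,8.5,0.7,-37,0.28,5.9,8.5,0.7,-37]'
python3 -m inch '[0.5,-0.4,10.3,0.7,-37,0.5,-0.4,10.3,0.7,-37,0.5,-0.4,10.3,0.7,-37,0.5,-0.4,10.3,0.7,-37,0.5,-0.4,10.3,0.7,-37]'
python3 -m inch '[0.5,-6.5,8,0.7,-37,0.5,-6.5,8,0.7,-37,0.5,-6.5,8,0.7,-37,0.5,-6.5,8,0.7,-37,0.5,-6.5,8,0.7,-37]'
python3 - <<'E'
from h import *
f=grab_frame("wrist"); save(f,"w9"); look(f,"box_cutter",.014); look(f,"coaster_bundle",.06); print([np.round(x["at"],4) for x in spot_point(f,"box_cutter")])
plan((.652,.097,.17,21.5))
E
```

```text
t: 19.8
tcp_pos: [0.5353, 0.2664, 0.1819]
eef_rot: [0.0, 0.949, 0.314, -0.001]
ft_force: [-0.9, 0.8, 0.1]
grip_width: 0.0237
finger_force: 0.0
t: 20.3
tcp_pos: [0.5931, 0.1811, 0.1747]
eef_rot: [-0.0, 0.801, 0.599, -0.001]
ft_force: [-0.0, 0.4, 0.3]
grip_width: 0.0426
finger_force: 0.0
t: 20.8
tcp_pos: [0.6512, 0.0961, 0.1675]
eef_rot: [-0.001, 0.569, 0.822, -0.001]
ft_force: [-0.9, 0.2, 0.1]
grip_width: 0.0425
finger_force: 0.0
box_cutter 0.68 [0.6536 0.0979] [ 22. 155.] 112.1
coaster_bundle 0.69 [0.4901 0.0535] [104. 105.] 176.0
[array([0.6527, 0.0955, 0.0024])]
now [0.6511 0.0968 0.1684] 20.3
   -0.0 0.1 -0.2 -1.0 rows>= 1
```

View pics/w9.png

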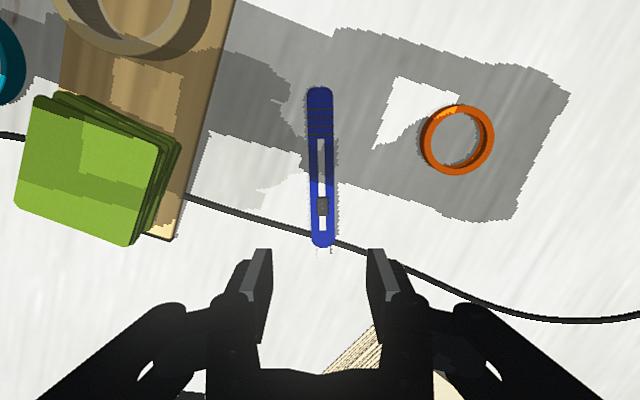

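The cutter is at (320,168), aligned between the fingers, and the coasters and orange ring are clear. I go down and grasp.

```bash

python3 -m inch '[0.5,0,0.2,5,-1.5,0.5,0,0.2,10,-1.5,0.5,0,0.2,14.5,-1.5,0.5,0,0.2,16.1,-1.5,0.5,0,0.2,16.1,-1.5]' 35
python3 -m inch '[0,0,0,0,0,0,0,0,0,0,0,0,0,0,0,0,0,0,0,0]' 35
python3 -m inch '[0,0,0,0,0,0,0,0,-5,0,0,0,0,-10,0,0,0,0,-14,0,0,0,0,-14,0]' 35
python3 - <<'E'
from h import *
f=grab_frame("wrist"); save(f,"w10"); p,a=pose(); look(f,"box_cutter",p[2]+.005); 
T=grab_frame("top"); look(T,"coaster_bundle",.06);print([np.round(x["at"],4) for x in spot_point(T,"coaster_bundle")])
plan((.478,.047,.15,22))
E
```

```text
t: 21.5
tcp_pos: [0.6515, 0.0975, 0.0055]
eef_rot: [-0.002, 0.56, 0.829, -0.002]
ft_force: [0.3, -0.1, -0.1]
grip_width: 0.0425
finger_force: 0.0
t: 21.9
tcp_pos: [0.6553, 0.0977, 0.012]
eef_rot: [0.002, 0.56, 0.829, 0.002]
ft_force: [-0.3, -0.1, 6.6]
grip_width: 0.0198
finger_force: 35.2
t: 22.4
tcp_pos: [0.6566, 0.0979, 0.1586]
eef_rot: [0.006, 0.56, 0.829, 0.005]
ft_force: [-0.1, -0.6, 0.9]
grip_width: 0.0199
finger_force: 34.3
box_cutter 0.55 [0.6548 0.1052] [ 23. 142.] 112.1
coaster_bundle 0.36 [0.4797 0.3362] [63. 64.] 44.0
[]
now [0.6524 0.0974 0.1463] 21.9
   1.8 -18.1 -0.4 -0.0 rows>= 4
```

View pics/w10.png

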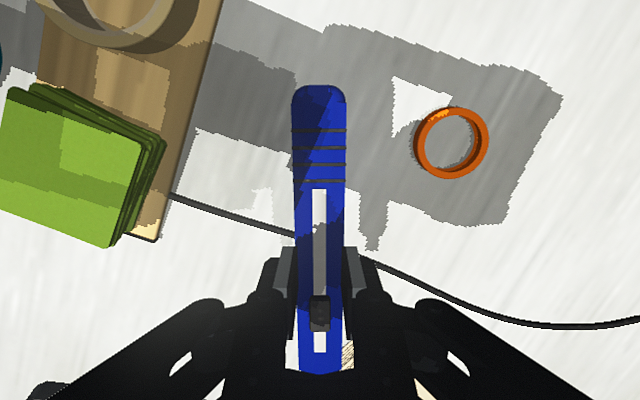

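```bash
python3 - <<'E'
from h import *
f=grab_frame("wrist"); p,a=pose(); r=np.radians(a); tx=np.array([-np.sin(r),np.cos(r)]);ty=np.array([np.cos(r),np.sin(r)])
e=plane(f,(319,86),p[2]+.002)[0]-p[:2]; print(e@tx,e@ty)
plan((.478,.047,.146,22))
E
```

```text
0.07797443414410299 0.0009551835515364147
now [0.6524 0.0974 0.1462] 21.9
   1.8 -18.1 0.0 -0.0 rows>= 4
```

```bash

python3 -m inch '[0,0.5,-5,0,0,0,1,-10,0,0,0,1.5,-15,0,0,0,1.8,-18.1,0,0,0,1.8,-18.1,0,0]'
python3 -m inch '[0,0,0,3,0,0,0,0,5.5,0,0,0,0,6.7,0,0,0,0,6.7,0,0,0,0,6.7,0]'
python3 - <<'E'
from h import *
f=grab_frame("wrist"); look(f,"coaster_bundle",.06); plan((.478,.047,.073,22))
E
```

```text
t: 23.2
tcp_pos: [0.4751, 0.0459, 0.1467]
eef_rot: [-0.001, 0.56, 0.828, -0.001]
ft_force: [-0.1, -0.1, -0.5]
grip_width: 0.0196
finger_force: 34.4
t: 23.7
tcp_pos: [0.4792, 0.0467, 0.0819]
eef_rot: [0.0, 0.56, 0.829, 0.0]
ft_force: [0.1, 0.2, -0.8]
grip_width: 0.0198
finger_force: 34.4
coaster_bundle 0.94 [0.4513 0.0517] [35. 96.] 85.4
now [0.4796 0.0467 0.0826] 21.9
   0.1 -0.1 1.0 -0.0 rows>= 1
```

```bash

python3 -m inch '[0,0,-0.1,0.4,0,0,0,-0.1,0.8,0,0,0,-0.1,0.8,0]'
python3 -m inch '[0,0,0,0.2,0,0,0,0,0.2,0]'
python3 -m inch '[0,0,0,0.1,0,0,0,0,0.1,0]'
```

```text
t: 24.1
tcp_pos: [0.4774, 0.0462, 0.0728]
eef_rot: [-0.0, 0.56, 0.829, -0.0]
ft_force: [0.3, -0.2, -0.7]
grip_width: 0.0204
finger_force: 34.4
t: 24.3
tcp_pos: [0.4778, 0.0462, 0.0722]
eef_rot: [0.0, 0.56, 0.829, 0.0]
ft_force: [-3.4, -0.4, 5.6]
grip_width: 0.02
finger_force: 35.5
t: 24.5
tcp_pos: [0.4779, 0.0463, 0.0721]
eef_rot: [0.0, 0.56, 0.829, 0.0]
ft_force: [-7.5, -0.4, 12.1]
grip_width: 0.0201
finger_force: 36.5
```

```bash

python3 -m inch '[0.5,0,0,-0.2,0,0.5,0,0,-0.2,0,0.5,0,0,-0.2,0,0.5,0,0,-4,0,0.5,0,0,-9,0]'
python3 -m inch '[0.5,0,0,-5,0,0.5,0,0,-8,0,0.5,-4,-1.5,-8,0,0.5,-9,-3.5,-8,0,0.5,-13,-5,-8,0]'
python3 -m inch '[0.5,-4,-1.5,0,0,0.5,-5,-2,0,0,0.5,-5,-2,0,0,0.5,-5,-2,0,0,0.5,-5,-2,0,0]'
python3 - <<'E'
from h import *
T=grab_frame("top"); save(T,"top11",(90,290,220,450),3.2)
for n,z in (("adapter",.112),("thin_ring",.127),("box_cutter",.074),("coaster_bundle",.06),("tape_roll",.055),("glue",.012),("staging_board",.01)): look(T,n,z)
s=observe(); print(s["tcp_pos"],s["ft_force"])
E
```

```text
t: 25.0
tcp_pos: [0.4759, 0.0462, 0.1585]
eef_rot: [-0.003, 0.56, 0.829, -0.002]
ft_force: [0.5, -0.2, 0.3]
grip_width: 0.0426
finger_force: 0.0
t: 25.5
tcp_pos: [0.4797, -0.0945, 0.2404]
eef_rot: [0.0, 0.559, 0.829, 0.0]
ft_force: [1.4, -0.1, 0.3]
grip_width: 0.043
finger_force: 0.0
t: 26.0
tcp_pos: [0.4802, -0.1455, 0.2403]
eef_rot: [-0.0, 0.559, 0.829, 0.0]
ft_force: [-0.3, 0.3, -0.3]
grip_width: 0.0426
finger_force: 0.0
adapter 0.82 [0.4654 0.2884] [38. 54.] 160.6
thin_ring 0.56 [0.7178 0.1716] [50. 54.] 178.8
thin_ring 0.55 [0.3576 0.101 ] [71. 72.] 88.5
thin_ring 0.53 [0.4781 0.3245] [56. 58.] 89.2
box_cutter 0.56 [0.4786 0.0469] [ 22. 158.] 112.2
coaster_bundle 0.88 [0.5012 0.0457] [53. 94.] 88.3
tape_roll 0.62 [0.4775 0.1875] [93. 93.] 88.6
glue 0.76 [0.5002 0.4671] [25. 92.] 102.8
staging_board 0.62 [0.48   0.1838] [122. 395.] 90.4
staging_board 0.53 [0.4778 0.1887] [93. 98.] 133.6
[ 0.48000069 -0.14660439  0.24030373] [-0.02297847 -0.30564338  0.33046442]
```

View pics/top11.png

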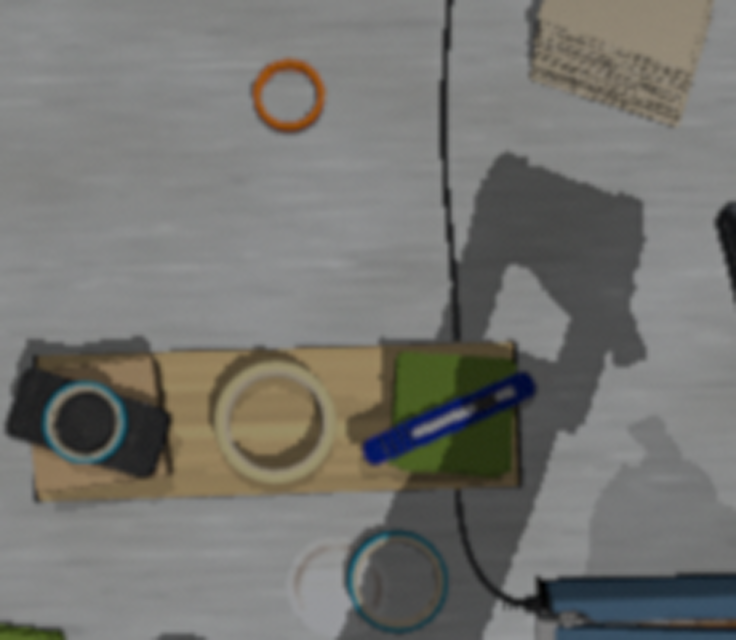

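The top view shows everything in place:
- **Ring and adapter:** on the box at crop (85,421).
- **Roll:** midway on the board at (275,421).
- **Cutter:** centred on the bundle at (450,418).

The measured centres agree within a few millimetres, and the glue has not moved. I'm handing in.

```bash
python3 -c "
from rig import *
print(job_done())"
```

```text
the job is handed in; nothing more can be done
None
```

I staged both orders on the board and handed the job in at about 26 s: in the last top view every item was centred within a few millimetres and the glue stick had not moved, but the hand-in gave no verdict.

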